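# Point out two reagents and log the check

### The job

We are checking the staining supplies before work: with the fingertips, point at the tip of the slim dropper bottle from just above it (about 3 cm, without touching) and stay there for two seconds so that I can tick it off, then do the same over the lid knob of the clear, box-shaped staining jar. Then press the leftmost key of the cell counter down, to log the check, and draw the hand clear so that the key springs back. Do not touch or move the bottles, jar, beaker or dish, do not lift, shift or tip the counter, and press none of its other keys.

Things in the scene. Friction and masses are not known exactly. Their poses are not given: they have to be found in the camera images.
- dropper_bottle: slim dropper bottle, 29 mm across, 91 mm tall, with a tall black teat narrowing to a rounded tip; the thinnest of a group of five (this, the staining jar, two wider screw-cap bottles, an open beaker) standing about 0.1 m apart ahead and to the left of the robot, in any order. Origin: centre of its underside; z up along its axis
- dropper_tip (a point): tip of the dropper bottle's teat, its highest point, on its axis 91 mm above the surface: the first point to point at, with the fingertips about 30 mm straight above
- staining_jar: rectangular clear glass staining jar with a lid, about 50 x 58 mm and 104 mm tall including the small knob in the middle of its lid; the tallest of the group. Origin: centre of its underside; z up. Beware: right of the group a centrifuge on a stand, over 0.4 m tall, fills the table side from 0.5 m ahead of the robot (x > 0.5, y < -0.03); a 0.4 m tall microscope stands near left (x 0.2 to 0.47, y > 0.28)
- jar_knob (a point): top of the knob in the middle of the jar's lid, on the jar's axis 104 mm above the surface: the second point to point at, with the fingertips about 30 mm straight above
- counter: loose cell counter (about 0.6 kg) on the surface, dark grey box 90 mm deep (x), 163 mm wide (y), yaw -0.45 to 0.2 rad. Five square keys, 22 x 20 mm, 28 mm apart, in a row along its low front edge, robot side; 8 mm behind the middle of the keys the housing rises to a 45 mm tall back with windows. Origin: centre of its underside; x to its back (away from the robot), y to its left end as the robot sees it, z up
- left_key (a point): middle of the top of the leftmost key (27 mm in front of and 62 mm to the left of the counter's origin), 27 mm above the surface. The next key's near edge is 18 mm from it along the counter's -y; on its left (+y) is only the housing's end, lower than the key, for 19 mm, then open space
- counter_key1 (a joint): travel of the leftmost key: 0 up, 0.0035 m fully down (about 8 N); it springs back. It counts as pressed beyond 0.002 m (about 5 N)
- counter_key2 (a joint): travel of key 2 from the left, to be left alone: 0 up, 0.0035 m fully down
- counter_key3 (a joint): travel of key 3 from the left, to be left alone: 0 up, 0.0035 m fully down
- counter_key4 (a joint): travel of key 4 from the left, to be left alone: 0 up, 0.0035 m fully down
- counter_key5 (a joint): travel of key 5 from the left, to be left alone: 0 up, 0.0035 m fully down
- screwcap_a: a bystander of the same group: brown bottle with a broad ribbed screw cap, 42 mm across, 92 mm tall. Origin: centre of its underside. Not to be touched
- screwcap_b: a bystander of the same group: white bottle with a broad screw cap, 45 mm across, 98 mm tall. Origin: centre of its underside. Not to be touched
- beaker: a bystander of the same group: small clear open beaker, 47 mm across, 56 mm tall. Origin: centre of its underside. Not to be touched
- petri_dish: covered clear petri dish, 59 mm across, 14 mm tall, on the surface left of the counter. Origin: centre of its underside. Not to be touched
Mind the look-alikes: they are no part of the job. What is shaped like the staining_jar but orange is not meant.

How it is judged:
By the outcome, as a careful person would: the job done as asked, in the order asked, and still so for the second after the job is handed in, with the robot touching nothing.
It also fails if it takes over 62 s, if anything falls off the work surface, if the arm or the gripper's body presses on something with over 40 N, if the wrist force passes 120 N, or if a joint passes its speed limit or range.

### The arm

A 6-joint arm with a two-finger parallel gripper is mounted at the origin on a cart in front of the work surface, level with it; the furniture and walls round the work are solid. World frame = base frame: x ahead of the robot, y to its left, z up, the work surface at z = 0. Lengths are in mm, angles in rad, forces in N, time in s.
With the tool pointing down it reaches from about 350 to 975 mm from the base axis. Payload 7.1 kg.
Tool frame: the origin (TCP) lies on the mounting face of the last link; the fingertips stand 182 mm ahead of it and the grasp point (between the pads) lies 163 mm ahead of it (ctrl.tip_reach is the distance from the TCP to the fingertips, in mm); z points along the fingers, y is the direction in which the jaws open and shut (so a half turn about z gives the same grasp; the last joint's range is limited). The gripper opens to 88 mm and grips with 3 to 60 N. Pads are 20 mm wide; open, the fingers measure 115 mm over their backs; the gripper's body (75 mm by 178 mm) begins 61 mm behind the grasp point.
Start: joints at [1.174, 0.423, 1.63, -0, 1.089, -0.019], TCP at [230.516, 580.921, 404.675] pointing down, gripper open.
Joint ranges: [-3, 3], [-0.9, 2.11], [0.09, 2.58], [-1.31, 4.45], [0.11, 2.69], [-2.54, 2.54]. Speed limits (rad/s): [2.39, 2.39, 3.01, 3.14, 3.14, 3.14].

### API

Orientations are given as a rotation vector (axis times angle).
In Python, from workcell import ctrl gives the robot as it stands.
- The arm moves only by the tool jog_arm, never from a script. Its argument "steps" is a list that holds one entry, the list of rows, each a list of 7 numbers: the shift along the tool's x, y, z in m, then the turn, a rotation vector about the tool's x, y, z in degrees, then the gripper's target within -1 to 1 (shut at 1, half-way at 0, fully open at -1). A call has 1 to 20 rows; each row shifts and turns the commanded pose from where the row before left it, along the tool's axes as they then stand; what a row does not reach is not made up. A row lasts 1/12 s, in which the tool goes at most 41.7 mm and 7.16 degrees, less where a joint would pass 70% of its speed; a pose out of reach is approached as far as the arm can. A call is refused whole if a number of a shift passes 0.0417 or a number of a turn 7.16, either way. A call with a gripper value outside its range is refused whole. The fingers move at their own pace and stop on an object; the grip force is fixed at half the most. Time passes only in rows, so rows that do not move let the fingers close. It gives the time, the measured TCP pose, the force and the opening at its end, in the units of the state.
- ctrl.get_obs(): the state, without advancing time (a new reading comes with each control period).
- ctrl.get_image(name): name is "scene" or "top" or "wrist"; returns the picture (384x512x3 uint8, red, green, blue); there is no depth.
- ctrl.camera_info(name): a dict with "fx", "fy", "cx", "cy" (pixels), "dist" ([k1, k2, p1, p2, k3] as OpenCV has them; the pictures are not rectified), "origin" and "attitude" of the camera in the world; the wrist camera has in their place "T_tool_cam" (4x4, takes a point from camera to tool coordinates, whose origin is the TCP and whose axes are the flange's). Camera axes: x right, y down, z forward; pixel columns grow to the right and rows downward; lengths in mm; the calibration is good to about 2 mm. A picture is of the moment at which its call begins: read the wrist's pose just before it. camera_info takes no time and is no camera call.
- ctrl.close_job(): hands the job in, once; it reports no verdict.
Trained networks look in the newest picture that a camera, given by its name, has taken for a name from the list of things; names that differ only in an ending like _2 or _b are one class to them, and where a whole thing is asked for, a point or a joint stands for the part that bears it (a point fixed in the world has none). Each returns a list of dicts, best first, with "p" (0 to 1); they miss things now and then, are a little off and sometimes report something else, mostly with a low value. They report only what shows in the picture. A call takes as long as a camera call. They do not tell look-alikes from the thing itself.
- ctrl.look_for(thing, camera): "bbox" ([left, top, right, bottom] in pixels, round what is visible of it).
- ctrl.trace(thing, camera): "pixels" (384x512 bool, what is visible of it) and "bbox" ([left, top, right, bottom] in pixels, round what is visible of it).
- ctrl.landmark_of(thing, camera): "uv" ([column, row] in pixels: a listed point, or the origin of a listed thing).
The state is a dict: "t": time; "qpos": joint angles; "qvel": joint speeds; "joint_torque": joint torques, N m; "ee_pos": TCP position; "orientation": TCP orientation; "ft_force": force on the tool from outside, world axes, zero at the start; "moment": the same for the moment, N m; "width": finger opening in mm.
Only numpy, scipy, OpenCV 4.12 (cv2) and the standard library are available. Lean on these libraries where they do the work, as an engineer would, in place of code of your own. Each camera call takes 0.05 s, during which the arm holds its last target.

## Working session

There is one attempt and no reset: what is moved stays moved. The work goes in short steps, Python scripts to look and compute and a tool call to move; the robot and the scene stay as the last step left them, time stands still between calls to the robot, and variables do not carry over. Pictures are saved under pics/ and viewed, and the job is handed in when it is done.

Besides the shell and the picture viewer there is one more tool, called after ">>>" as a command line: name --argument value ..., lists and objects as JSON in quotes. jog_arm: Moves the arm, as the interface text tells. Its arguments: {"type":"object","properties":{"steps":{"type":"array"}},"required":["steps"]}

```bash
mkdir -p pics; ls; python3 - <<'E'
from workcell import ctrl
import cv2
o=ctrl.get_obs(); print(o)
for n in ["scene","top","wrist"]:
    im=ctrl.get_image(n); cv2.imwrite(f"pics/{n}0.png",im[:,:,::-1]); print(n,ctrl.camera_info(n))
E
```

```text
pics
{'t': 0.0, 'qpos': array([ 1.17397731e+00,  4.23865973e-01,  1.63070659e+00, -1.51872171e-05,
        1.08861229e+00, -1.89990262e-02]), 'qvel': array([ 3.07971561e-05,  1.83109398e-03, -3.69835550e-05, -1.38980076e-04,
        3.41672476e-04, -8.81617738e-04]), 'joint_torque': array([ 1.45065192e-04, -5.44603801e+01, -2.73660725e+01,  6.42822054e-02,
        2.27578398e-02, -1.28432598e-04]), 'ee_pos': array([230.42600373, 580.664651  , 403.87927124]), 'orientation': array([-5.89884335e-01, -3.08539344e+00,  2.45127451e-03]), 'ft_force': array([-0.03817702, -0.37001021,  0.45115321]), 'moment': array([ 0.01147332, -0.00662926, -0.0006073 ]), 'width': 87.67736622682413}
scene {'fx': 434.98532296067987, 'fy': 434.98532296067987, 'cx': 262.70345964381477, 'cy': 192.26914830294697, 'dist': array([0.04601623, 0.        , 0.        , 0.        , 0.        ]), 'origin': array([-3.56363465e-01, -2.38871793e+02,  8.53679488e+02]), 'attitude': array([-2.20641219,  1.14482025, -0.42024441])}
top {'fx': 497.80607242552924, 'fy': 497.80607242552924, 'cx': 252.28518920840423, 'cy': 195.26680201232756, 'dist': array([-0.08764938,  0.        ,  0.        ,  0.        ,  0.        ]), 'origin': array([ 429.24729253,  126.14845213, 1202.74893616]), 'attitude': array([-2.20541427,  2.15259064, -0.07207946])}
wrist {'fx': 285.0156876640454, 'fy': 285.0156876640454, 'cx': 259.35702887649205, 'cy': 191.22119048539565, 'dist': array([-0.0016817,  0.       ,  0.       ,  0.       ,  0.       ]), 'T_tool_cam': array([[-1.51476254e-03, -9.53501186e-01, -3.01385457e-01,
         8.27594259e+01],
       [ 9.99998655e-01, -1.63389127e-03,  1.43194564e-04,
        -1.34638189e-01],
       [-6.28967254e-04, -3.01384835e-01,  9.53502378e-01,
         2.02734837e+01],
       [ 0.00000000e+00,  0.00000000e+00,  0.00000000e+00,
         1.00000000e+00]])}
```

View pics/scene0.png

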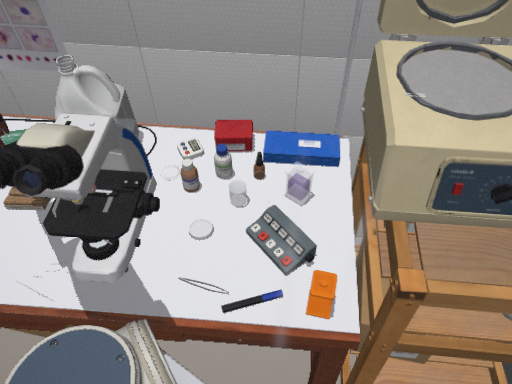

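View pics/top0.png

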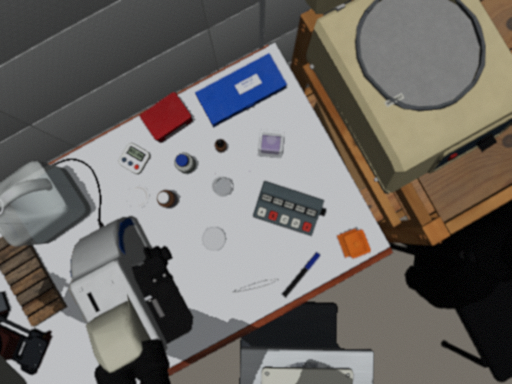

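View pics/wrist0.png

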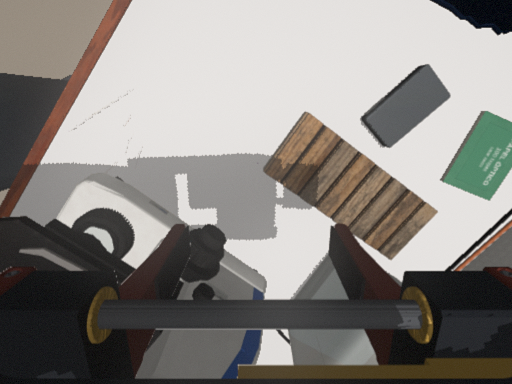

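The scene view shows the teat bottle near (259,165), the clear jar with purple contents near (299,183), the counter near (281,240), the dish near (201,229) and the orange look-alike at (321,293). Next I'll locate them precisely.

```bash
cat > h.py <<'E'
import numpy as np, cv2
from scipy.spatial.transform import Rotation as R
from workcell import ctrl
def cam(n,o=None):
    i=ctrl.camera_info(n)
    K=np.array([[i['fx'],0,i['cx']],[0,i['fy'],i['cy']],[0,0,1]]);d=np.array(i['dist'])
    if n=='wrist':
        T=np.eye(4);T[:3,:3]=R.from_rotvec(o['orientation']).as_matrix();T[:3,3]=o['ee_pos']
        T=T@i['T_tool_cam']; return K,d,T[:3,:3],T[:3,3]
    return K,d,R.from_rotvec(i['attitude']).as_matrix(),np.array(i['origin'])
def ray(c,uv):
    K,d,Rm,p=c; x=cv2.undistortPoints(np.array([[uv]],float),K,d)[0,0]
    return p,Rm@np.array([x[0],x[1],1])
def at_z(c,uv,z):
    p,v=ray(c,uv); return p+v*(z-p[2])/v[2]
def tri(cs,uvs):
    A=np.zeros((3,3));b=np.zeros(3)
    for c,uv in zip(cs,uvs):
        p,v=ray(c,uv);v=v/np.linalg.norm(v);M=np.eye(3)-np.outer(v,v);A+=M;b+=M@p
    return np.linalg.solve(A,b)
def proj(c,X):
    K,d,Rm,p=c; return cv2.projectPoints(np.atleast_2d(X).astype(float),cv2.Rodrigues(Rm.T)[0],-Rm.T@p,K,d)[0][:,0]
E
python3 - <<'E'
from h import *
np.set_printoptions(precision=1,suppress=True)
hs=dict(dropper_tip=91,jar_knob=104,left_key=27,counter=0,petri_dish=0,screwcap_a=0,screwcap_b=0,beaker=0,dropper_bottle=0,staining_jar=0)
cs={n:cam(n) for n in("scene","top")}
for k,z in hs.items():
    best={}
    for n in cs:
        for r in ctrl.landmark_of(k,n)[:3]:
            print(k,n,round(r['p'],2),np.array(r['uv']),at_z(cs[n],r['uv'],z)[:2])
            best.setdefault(n,r['uv'])
    if len(best)==2: print('   tri',tri(list(cs.values()),[best[n] for n in cs]))
print(ctrl.get_obs()['t'])
E
```

```text
dropper_tip scene 0.73 [259.2 151.4] [632.2 216.6]
dropper_tip top 0.62 [220.6 137.8] [641.1 211.7]
   tri [638.8 215.6  86.9]
jar_knob scene 0.89 [324.8 280.1] [406.7 -98.9]
jar_knob scene 0.79 [298.1 167. ] [631.7 102.8]
jar_knob top 0.92 [269.1 138.1] [640.4 102.2]
jar_knob top 0.6 [357.4 244.9] [407.3 -97.7]
   tri [ 798.5   63.1 -645.5]
left_key scene 0.88 [254.1 225.1] [478.4 122.2]
counter scene 0.95 [281.4 247.4] [478.9  44.9]
counter scene 0.43 [259.8 151.8] [707.4 268.7]
counter scene 0.26 [296.9 197.2] [627.7  96.2]
counter top 0.76 [287.6 207.5] [491.6  51.5]
   tri [491.9  51.2 -21.7]
petri_dish scene 0.7 [201.7 230. ] [410.2 228.1]
petri_dish top 0.82 [213.3 236.9] [416.3 229.2]
   tri [415.  231.1  -7.8]
screwcap_a scene 0.69 [224.2 174.5] [582.7 296.4]
screwcap_a scene 0.6 [191.1 186.1] [501.  341.1]
screwcap_a top 0.75 [169.7 200.4] [501.9 338. ]
screwcap_a top 0.59 [190.6 167.7] [583.  289.7]
   tri [521.5 294.3  59.4]
screwcap_b scene 0.69 [224.2 174.5] [582.7 296.4]
screwcap_b scene 0.6 [191.1 186.1] [501.  341.1]
screwcap_b top 0.75 [169.7 200.4] [501.9 338. ]
screwcap_b top 0.59 [190.6 167.7] [583.  289.7]
   tri [521.5 294.3  59.4]
beaker scene 0.94 [236.5 200. ] [531.8 216.4]
beaker top 0.57 [221.5 185. ] [542.4 213. ]
beaker top 0.16 [287.6 209. ] [487.9  51.5]
   tri [540.  217.2  -8.2]
dropper_bottle scene 0.68 [257.9 175.3] [632.  221.4]
dropper_bottle top 0.5 [217.9 145.4] [639.4 224.7]
   tri [640.7 226.4 -10.8]
staining_jar scene 0.94 [320.2 301.9] [412.8 -97.2]
staining_jar scene 0.82 [299.5 194.9] [638.   94.9]
staining_jar top 0.6 [274.7 143.2] [648.1  86. ]
staining_jar top 0.55 [347.2 240.8] [414.6 -94. ]
   tri [ 804.6   48.9 -824. ]
1.15
```

```bash
python3 - <<'E'
from h import *
np.set_printoptions(precision=1,suppress=True)
cs={n:cam(n) for n in("scene","top")}
X=[[230,580,404],[230,580,222],[0,0,0],[200,280,400],[470,280,400],[200,280,0],[470,280,0],[470,400,400],[470,400,0],[500,-30,0],[500,-30,400]]
for n in cs: print(n,proj(cs[n],X).tolist())
for n,(u,v,w,h) in dict(scene=(160,120,200,150),top=(130,100,200,150)).items():
    im=cv2.imread(f"pics/{n}0.png")[v:v+h,u:u+w]; cv2.imwrite(f"pics/{n}z.png",cv2.resize(im,None,fx=4,fy=4,interpolation=cv2.INTER_CUBIC))
o=ctrl.get_obs();print(R.from_rotvec(o['orientation']).as_matrix())
E
```

```text
scene [[-48.95896496130143, 68.67561070044127], [1.0662644207712901, 145.80019556214117], [145.52661807643508, 459.77323556134974], [51.89262052689216, 151.441107331641], [177.3104579416916, 65.48148669481854], [120.09666440291653, 283.8112301589929], [201.3636388476429, 204.28834982434384], [129.8100225715473, 43.989871172648634], [166.0836088597411, 183.61750231790325], [313.9108347054199, 257.0433817541705], [336.8131221276319, 122.0942238876098]]
top [[-23.459558567361114, 346.1251878981569], [26.108501804175376, 326.2165393404066], [304.5979934644607, 413.50773995689644], [156.5413977765691, 373.2749654984039], [161.88687511079215, 204.96287542276457], [189.62171396566123, 326.6481494943798], [193.01700359072646, 214.11189494496242], [89.25103880854167, 203.13165474113555], [143.9020780681812, 212.85995181153686], [321.30805154249265, 204.8213020232033], [353.4374604066566, 191.08644196185756]]
[[-0.9  0.4 -0. ]
 [ 0.4  0.9 -0. ]
 [-0.  -0.  -1. ]]
```

View pics/scenez.png

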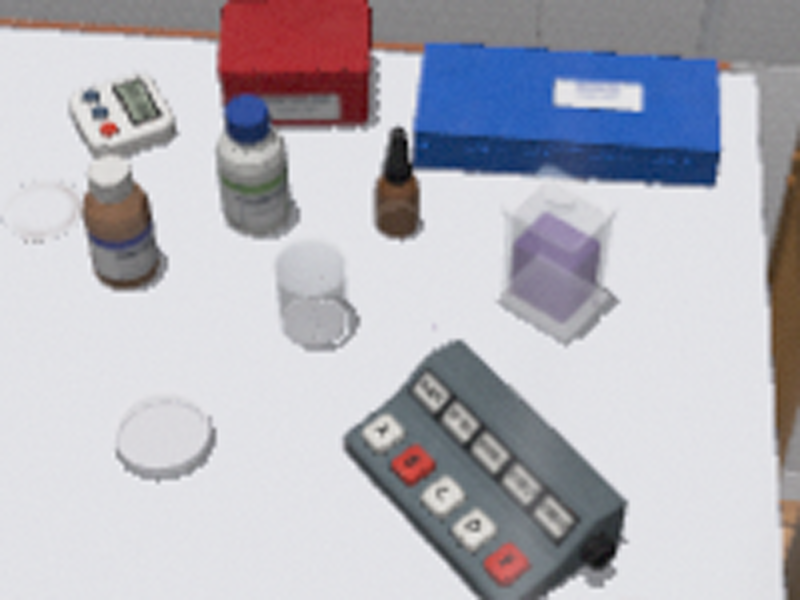

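View pics/topz.png

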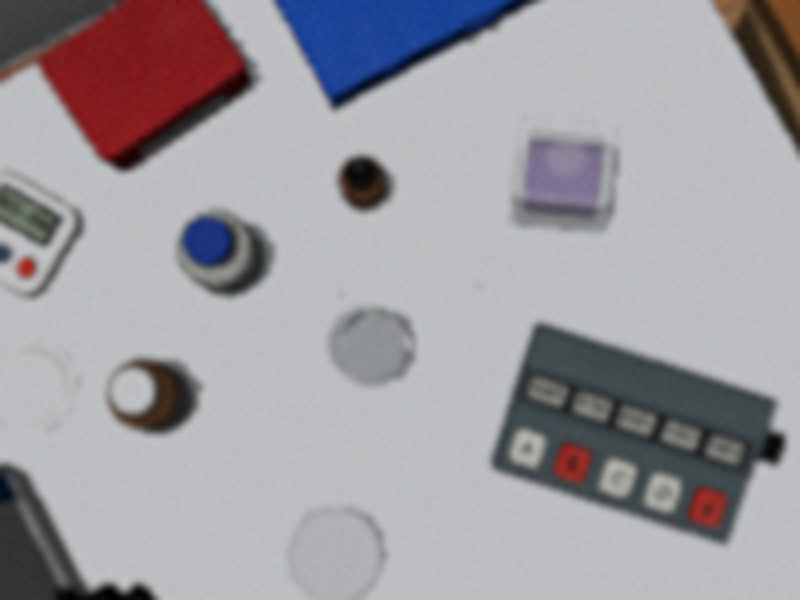

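Both views agree on the layout: the teat bottle tip is at scene (259,152) and top (220,141). The keys A to E run diagonally on the counter, with A (leftmost) at scene (255,228) and top (262,212). Next: rise above the microscope while closing the fingers, then cross over.

>>> jog_arm --steps '[[[0, 0, -0.02, 0, 0, 0, 1], [0, 0, -0.04, 0, 0, 0, 1], [0, 0, -0.04, 0, 0, 0, 1], [0, 0, -0.04, 0, 0, 0, 1], [0, 0, -0.04, 0, 0, 0, 1], [0, 0, -0.04, 0, 0, 0, 1], [0, 0, -0.04, 0, 0, 0, 1], [0, 0, -0.02, 0, 0, 0, 1], [0, 0, 0, 0, 0, 0, 1], [0, 0, 0, 0, 0, 0, 1]]]'

```text
t: 1.98
ee_pos: [230.4, 580.7, 685.8]
orientation: [0.59, 3.085, 0.004]
ft_force: [-0.2, -0.5, -0.8]
width: 24.9
```

```bash
python3 - <<'E'
from h import *
np.set_printoptions(precision=1,suppress=True)
cs=[cam("scene"),cam("top")]
P=dict(tip=(91,(259.2,152.5),(220,141)),knob=(104,(300,163.7),(271.5,140)),A=(27,(255.5,228.2),(262,212.2)),E=(27,(286.5,260.7),(307,226.8)))
for k,(z,a,b) in P.items(): print(k,at_z(cs[0],a,z),at_z(cs[1],b,z),tri(cs,[a,b]))
o=ctrl.get_obs();print(o['ee_pos'],o['t'],o['width'],ctrl.tip_reach)
E
```

```text
tip [629.  214.4  91. ] [633.7 212.8  91. ] [633.  214.7  87.9]
knob [643.5 104.9 104. ] [636.2  96.8 104. ] [633.1  98.  117.1]
A [473.1 114.4  27. ] [477.6 113.4  27. ] [476.6 114.8  22.8]
E [441.4   7.7  27. ] [445.7   6.5  27. ] [444.7   7.5  23.1]
[230.4 580.7 685.8] 1.9833 24.888438426787854 182.0
```

>>> jog_arm --steps '[[[-0.016, -0.0095, 0, 0, 0, 0, 1], [-0.0314, -0.0191, 0, 0, 0, 0, 1], [-0.0314, -0.0191, 0, 0, 0, 0, 1], [-0.0314, -0.0191, 0, 0, 0, 0, 1], [-0.0314, -0.0191, 0, 0, 0, 0, 1], [-0.0314, -0.0191, 0, 0, 0, 0, 1], [-0.0314, -0.0191, 0, 0, 0, 0, 1], [-0.0314, -0.0191, 0, 0, 0, 0, 1], [-0.0314, -0.0191, 0, 0, 0, 0, 1], [-0.0314, -0.0191, 0, 0, 0, 0, 1], [-0.0314, -0.0191, 0, 0, 0, 0, 1], [-0.0314, -0.0191, 0, 0, 0, 0, 1], [-0.0314, -0.0191, 0, 0, 0, 0, 1], [-0.0314, -0.0191, 0, 0, 0, 0, 1], [-0.016, -0.0095, 0, 0, 0, 0, 1], [0, 0, 0, 0, 0, 0, 1], [0, 0, 0, 0, 0, 0, 1]]]'

```text
t: 3.4
ee_pos: [541.6, 169.4, 682.3]
orientation: [-0.593, -3.081, 0.002]
ft_force: [-0.8, -0.3, -0.1]
width: 0.5
```

>>> jog_arm --steps '[[[0, 0, 0.02, 0, 0, 0, 1], [0, 0, 0.04, 0, 0, 0, 1], [0, 0, 0.04, 0, 0, 0, 1], [0, 0, 0.04, 0, 0, 0, 1], [0, 0, 0.04, 0, 0, 0, 1], [0, 0, 0.04, 0, 0, 0, 1], [0, 0, 0.02, 0, 0, 0, 1], [0, 0, 0, 0, 0, 0, 1], [0, 0, 0, 0, 0, 0, 1]]]'

```text
t: 4.15
ee_pos: [540.2, 171.1, 443.7]
orientation: [-0.587, -3.083, 0.002]
ft_force: [0.7, 0.4, 1.0]
width: 0.5
```

```bash
python3 - <<'E'
from h import *
np.set_printoptions(precision=1,suppress=True)
o=ctrl.get_obs();im=ctrl.get_image("wrist");c=cam("wrist",o)
np.savez('w1.npz',**{k:np.array(v) for k,v in o.items()})
for k,z in dict(dropper_tip=91,jar_knob=104,left_key=27,counter=0,staining_jar=0,dropper_bottle=0).items():
    for r in ctrl.landmark_of(k,"wrist")[:2]: print(k,round(r['p'],2),np.array(r['uv']),at_z(c,r['uv'],z))
X=[[633,213,91],[637,101,104],[476,114,27],[444,7,27]]
for p in proj(c,X): print(p); 
cv2.imwrite("pics/w1.png",cv2.resize(im[:,:,::-1],(768,576),interpolation=cv2.INTER_CUBIC))
print(o['ee_pos'],o['t'])
E
```

```text
dropper_tip 0.96 [320.8 226.9] [632.9 217.7  91. ]
jar_knob 0.91 [235.7 266.8] [639.3  98.4 104. ]
jar_knob 0.38 [321.7 225.7] [625.2 218.6 104. ]
left_key 0.6 [203.5 136.4] [476.7 112.8  27. ]
counter 0.92 [168.8 153.3] [481.1  47.9   0. ]
counter 0.69 [352.6 159.4] [591.4 300.9   0. ]
staining_jar 0.83 [ 59.9 140.3] [404.4 -92.9   0. ]
staining_jar 0.73 [240.7 231.5] [639.   98.3   0. ]
dropper_bottle 0.72 [310.9 205.3] [638.1 219.1   0. ]
[317.3 228.2]
[236.9 264.7]
[204.1 135.6]
[124.2 142.7]
[540.2 171.1 443.7] 4.15
```

View pics/w1.png

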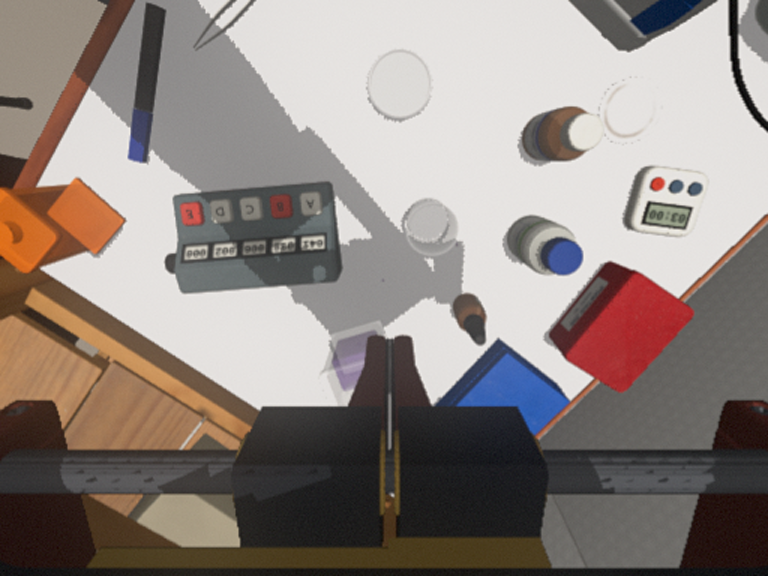

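The wrist view shows the teat tip at about (319,225) and key A at (207,135), matching the other cameras to 2–3 mm. Now hover over the dropper tip.

>>> jog_arm --steps '[[[-0.014, 0.015, 0, 0, 0, 0, 1], [-0.014, 0.015, 0, 0, 0, 0, 1], [-0.014, 0.015, 0, 0, 0, 0, 1], [-0.014, 0.015, 0, 0, 0, 0, 1], [-0.014, 0.015, 0, 0, 0, 0, 1], [0, 0, 0.02, 0, 0, 0, 1], [0, 0, 0.03, 0, 0, 0, 1], [0, 0, 0.03, 0, 0, 0, 1], [0, 0, 0.03, 0, 0, 0, 1], [0, 0, 0.02, 0, 0, 0, 1], [0, 0, 0.01, 0, 0, 0, 1], [0, 0, 0, 0, 0, 0, 1], [0, 0, 0, 0, 0, 0, 1], [0, 0, 0, 0, 0, 0, 1]]]'

```text
t: 5.67
ee_pos: [634.6, 214.2, 306.6]
orientation: [0.589, 3.083, 0.002]
ft_force: [0.4, 0.1, 0.5]
width: 0.2
```

```bash
python3 - <<'E'
from h import *
np.set_printoptions(precision=1,suppress=True)
P=[]
for n in("scene","top","wrist"):
    o=ctrl.get_obs();im=ctrl.get_image(n);c=cam(n,o);P.append(o['ee_pos'])
    for r in ctrl.landmark_of("dropper_tip",n)[:2]: print(n,round(r['p'],2),np.array(r['uv']),at_z(c,r['uv'],91))
    cv2.imwrite(f"pics/{n}2.png",im[:,:,::-1])
    tipw=o['ee_pos']+182*R.from_rotvec(o['orientation']).as_matrix()[:,2]
    print(n,tipw,proj(c,[tipw]),proj(c,[[632.5,215,91]]))
a=cv2.imread("pics/scene2.png")[60:240,180:380];b=cv2.imread("pics/wrist2.png")
cv2.imwrite("pics/s2z.png",cv2.resize(a,None,fx=3.3,fy=3.3,interpolation=2)); print(P,o['t'])
E
```

```text
scene 0.64 [258.7 151.7] [630.6 217.   91. ]
scene [635.1 214.4 124.6] [[260.6 141.2]] [[259.8 151.6]]
top [635.  214.4 124.7] [[218.2 137.6]] [[219.  141.5]]
wrist 0.91 [265.  214.4] [633.1 219.2  91. ]
wrist [634.6 214.2 124.2] [[259.6 239.2]] [[259.4 215.6]]
[array([634.6, 214.2, 306.6]), array([634.5, 214.2, 306.7]), array([634.2, 214.1, 306.2])] 5.8667
```

View pics/s2z.png

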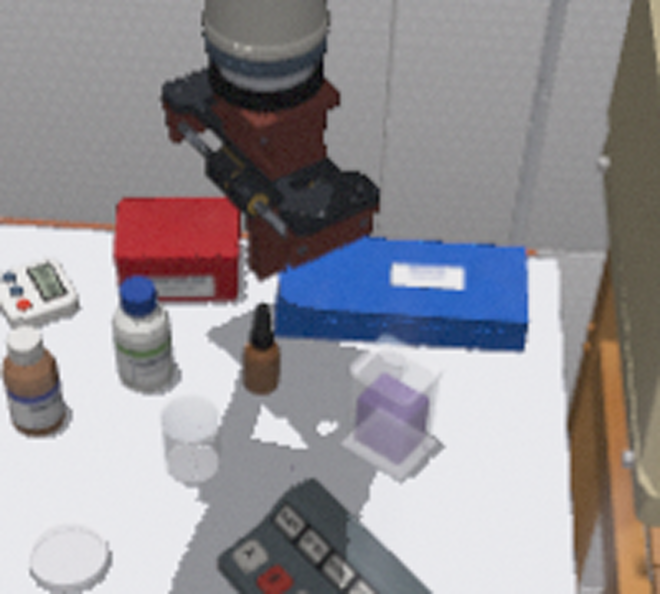

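View pics/wrist2.png

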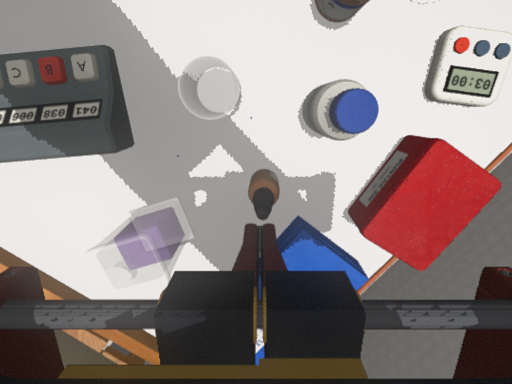

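The fingertips are straight above the teat to within about 3 mm and the gap is about 33 mm. In the wrist picture the teat tip is at (263,214), with the finger edge at about (259,224). I'll trim slightly and hold for over two seconds.

>>> jog_arm --steps '[[[0.002, 0.002, 0.003, 0, 0, 0, 1], [0, 0, 0, 0, 0, 0, 1], [0, 0, 0, 0, 0, 0, 1], [0, 0, 0, 0, 0, 0, 1], [0, 0, 0, 0, 0, 0, 1], [0, 0, 0, 0, 0, 0, 1], [0, 0, 0, 0, 0, 0, 1], [0, 0, 0, 0, 0, 0, 1], [0, 0, 0, 0, 0, 0, 1], [0, 0, 0, 0, 0, 0, 1], [0, 0, 0, 0, 0, 0, 1], [0, 0, 0, 0, 0, 0, 1], [0, 0, 0, 0, 0, 0, 1], [0, 0, 0, 0, 0, 0, 1], [0, 0, 0, 0, 0, 0, 1], [0, 0, 0, 0, 0, 0, 1], [0, 0, 0, 0, 0, 0, 1], [0, 0, 0, 0, 0, 0, 1], [0, 0, 0, 0, 0, 0, 1], [0, 0, 0, 0, 0, 0, 1]]]'

```text
t: 7.63
ee_pos: [632.7, 216.6, 301.7]
orientation: [0.59, 3.086, 0.0]
ft_force: [0.3, -1.2, 0.7]
width: 0.3
```

>>> jog_arm --steps '[[[0, 0, 0, 0, 0, 0, 1], [0, 0, 0, 0, 0, 0, 1], [0, 0, 0, 0, 0, 0, 1], [0, 0, 0, 0, 0, 0, 1], [0, 0, 0, 0, 0, 0, 1], [0, 0, 0, 0, 0, 0, 1], [0, 0, 0, 0, 0, 0, 1], [0, 0, 0, 0, 0, 0, 1], [0, 0, 0, 0, 0, 0, 1], [0, 0, 0, 0, 0, 0, 1], [0, 0, 0, 0, 0, 0, 1], [0, 0, 0, 0, 0, 0, 1], [0, 0, 0, 0, 0, 0, 1], [0, 0, 0, 0, 0, 0, 1]]]'

```text
t: 8.8
ee_pos: [632.7, 216.6, 301.7]
orientation: [0.59, 3.086, 0.0]
ft_force: [0.9, -0.0, 0.6]
width: 0.5
```

```bash
python3 - <<'E'
from h import *
np.set_printoptions(precision=1,suppress=True)
for n in("scene","top","wrist"):
    o=ctrl.get_obs();im=ctrl.get_image(n);c=cam(n,o)
    for r in ctrl.landmark_of("jar_knob",n)[:3]: print(n,round(r['p'],2),np.array(r['uv']),at_z(c,r['uv'],104))
    for r in ctrl.landmark_of("dropper_tip",n)[:1]: print('tip',n,round(r['p'],2),np.array(r['uv']),at_z(c,r['uv'],91))
    cv2.imwrite(f"pics/{n}3.png",im[:,:,::-1])
a=cv2.imread("pics/wrist3.png")[170:320,50:250]
cv2.imwrite("pics/w3z.png",cv2.resize(a,None,fx=4,fy=4,interpolation=2)); print(o['ee_pos'],o['t'])
E
```

```text
scene 0.65 [297.9 170.1] [622.8  97.8 104. ]
scene 0.6 [321.5 277.9] [407.2 -91.4 104. ]
scene 0.19 [204.1 229.3] [364.5 168.3 104. ]
tip scene 0.63 [259.8 148.4] [641.8 221.6  91. ]
top 0.72 [271.7 138. ] [640.8  96.4 104. ]
top 0.68 [355.7 245.2] [406.6 -93.9 104. ]
wrist 0.92 [111.6 284.5] [634.1 100.  104. ]
wrist 0.28 [213.5  93.2] [541.6 223.7 104. ]
tip wrist 0.57 [259.8 219. ] [631.3 217.3  91. ]
[632.7 216.6 301.7] 9.1
```

View pics/w3z.png

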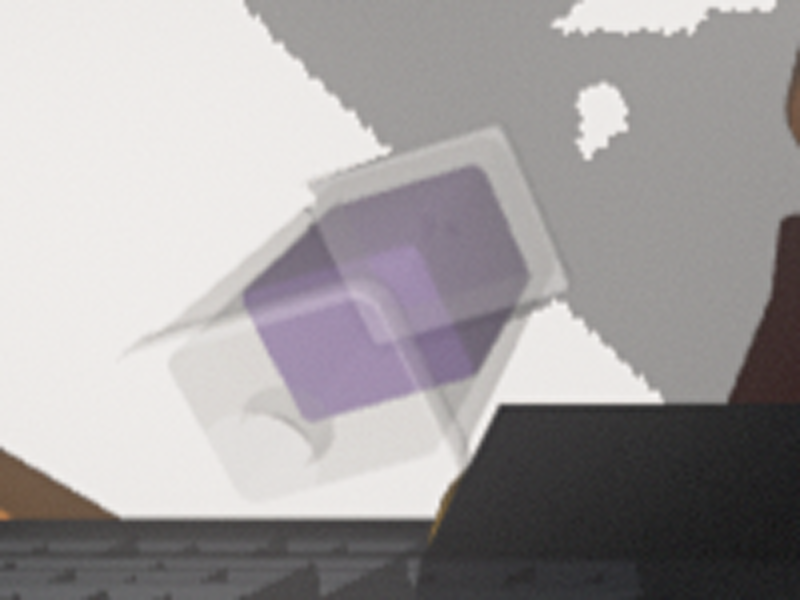

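```bash
python3 - <<'E'
from h import *
np.set_printoptions(precision=1,suppress=True)
o=ctrl.get_obs();c=cam("wrist",o)
print(at_z(c,(121,280),104),at_z(c,(126,270),94),at_z(c,(159.3,228.7),0))
for q in [(310,185),(500,125),(565,285),(375,345)]: print(at_z(c,(50+q[0]/4,170+q[1]/4),0))
for q in [(170,360),(440,450),(250,500),(125,350),(360,290)]: print(at_z(c,(50+q[0]/4,170+q[1]/4),95))
a=cv2.imread("pics/top3.png")[110:170,240:300]
cv2.imwrite("pics/t3z.png",cv2.resize(a,None,fx=8,fy=8,interpolation=2))
a=cv2.imread("pics/scene3.png")[150:210,270:330]
cv2.imwrite("pics/s3z.png",cv2.resize(a,None,fx=8,fy=8,interpolation=2))
E
```

```text
[633.4 108.3 104. ] [631.5 108.4  94. ] [637.8  98.1   0. ]
[612.4  73.4   0. ]
[615.9 128.1   0. ]
[664.2 123.6   0. ]
[661.3  66.2   0. ]
[614.4  90.3  95. ]
[650.3 127.8  95. ]
[646.7  88.3  95. ]
[609.5  83.7  95. ]
[614.7 130.2  95. ]
```

View pics/t3z.png

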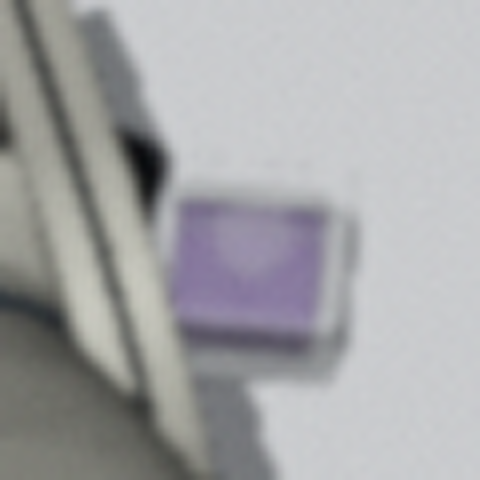

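View pics/s3z.png

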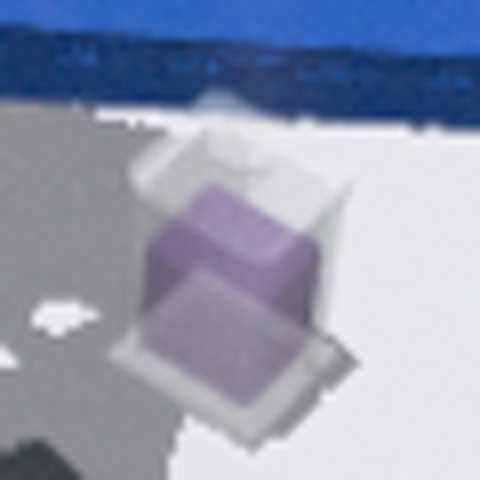

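The base outline of the clear jar in the wrist view (57 × 48 mm, as specified) puts its centre at (638,98). The top view's knob agrees. Moving up, across and down over the knob.

>>> jog_arm --steps '[[[0, 0, -0.025, 0, 0, 0, 1], [0, 0, -0.025, 0, 0, 0, 1], [-0.008, -0.018, 0, 0, 0, 0, 1], [-0.008, -0.018, 0, 0, 0, 0, 1], [-0.008, -0.018, 0, 0, 0, 0, 1], [-0.008, -0.018, 0, 0, 0, 0, 1], [-0.008, -0.018, 0, 0, 0, 0, 1], [-0.0075, -0.018, 0, 0, 0, 0, 1], [0, 0, 0, 0, 0, 0, 1], [0, 0, 0, 0, 0, 0, 1], [0, 0, 0.015, 0, 0, 0, 1], [0, 0, 0.012, 0, 0, 0, 1], [0, 0, 0.007, 0, 0, 0, 1], [0, 0, 0, 0, 0, 0, 1], [0, 0, 0, 0, 0, 0, 1]]]'

```text
t: 10.5
ee_pos: [636.8, 99.3, 317.0]
orientation: [-0.589, -3.085, 0.001]
ft_force: [0.8, -0.3, -0.2]
width: 0.5
```

```bash
python3 - <<'E'
from h import *
np.set_printoptions(precision=1,suppress=True)
for n in("scene","wrist"):
    o=ctrl.get_obs();im=ctrl.get_image(n);c=cam(n,o)
    for r in ctrl.landmark_of("jar_knob",n)[:3]: print(n,round(r['p'],2),np.array(r['uv']),at_z(c,r['uv'],104))
    print(proj(c,[[637,98.5,104]]))
    cv2.imwrite(f"pics/{n}4.png",im[:,:,::-1])
a=cv2.imread("pics/wrist4.png")[130:280,160:360]
cv2.imwrite("pics/w4z.png",cv2.resize(a,None,fx=4,fy=4,interpolation=2)); print(o['ee_pos'],o['t'])
E
```

```text
scene 0.87 [297.5 166.5] [632.2 104.8 104. ]
scene 0.84 [320.9 282.7] [397.5 -95.6 104. ]
[[300.8 166.4]]
wrist 0.98 [257.6 218.8] [636.5  97.9 104. ]
[[258.7 219.1]]
[637.2  99.1 318. ] 10.6
```

View pics/w4z.png

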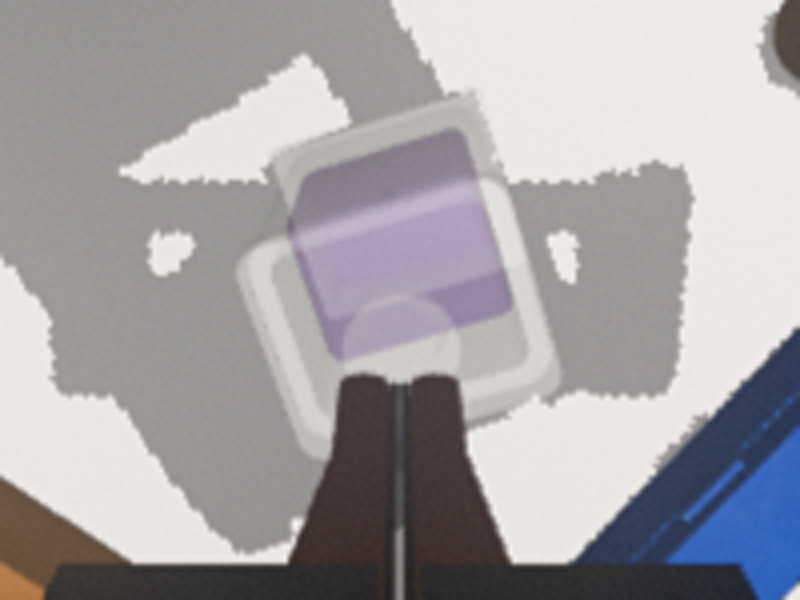

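View pics/scene4.png

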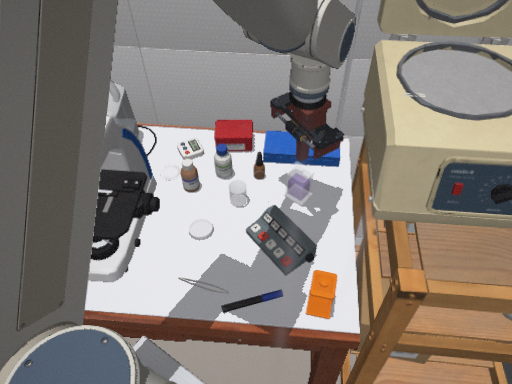

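The fingertips are over the middle of the knob (disc at about column 260 in the wrist view). Hold.

>>> jog_arm --steps '[[[0, 0, 0.001, 0, 0, 0, 1], [0, 0, 0, 0, 0, 0, 1], [0, 0, 0, 0, 0, 0, 1], [0, 0, 0, 0, 0, 0, 1], [0, 0, 0, 0, 0, 0, 1], [0, 0, 0, 0, 0, 0, 1], [0, 0, 0, 0, 0, 0, 1], [0, 0, 0, 0, 0, 0, 1], [0, 0, 0, 0, 0, 0, 1], [0, 0, 0, 0, 0, 0, 1], [0, 0, 0, 0, 0, 0, 1], [0, 0, 0, 0, 0, 0, 1], [0, 0, 0, 0, 0, 0, 1], [0, 0, 0, 0, 0, 0, 1], [0, 0, 0, 0, 0, 0, 1], [0, 0, 0, 0, 0, 0, 1], [0, 0, 0, 0, 0, 0, 1], [0, 0, 0, 0, 0, 0, 1], [0, 0, 0, 0, 0, 0, 1], [0, 0, 0, 0, 0, 0, 1]]]'

```text
t: 12.37
ee_pos: [637.0, 98.7, 316.7]
orientation: [0.59, 3.086, -0.0]
ft_force: [0.9, 0.8, -0.1]
width: 0.3
```

>>> jog_arm --steps '[[[0, 0, 0, 0, 0, 0, 1], [0, 0, 0, 0, 0, 0, 1], [0, 0, 0, 0, 0, 0, 1], [0, 0, 0, 0, 0, 0, 1], [0, 0, 0, 0, 0, 0, 1], [0, 0, 0, 0, 0, 0, 1], [0, 0, 0, 0, 0, 0, 1], [0, 0, 0, 0, 0, 0, 1], [0, 0, 0, 0, 0, 0, 1], [0, 0, 0, 0, 0, 0, 1], [0, 0, 0, 0, 0, 0, 1], [0, 0, 0, 0, 0, 0, 1], [0, 0, 0, 0, 0, 0, 1], [0, 0, 0, 0, 0, 0, 1]]]'

```text
t: 13.53
ee_pos: [637.0, 98.7, 316.7]
orientation: [-0.59, -3.086, 0.0]
ft_force: [0.5, 0.5, 0.1]
width: 0.6
```

>>> jog_arm --steps '[[[0, 0, -0.02, 0, 0, 0, 1], [0, 0, -0.02, 0, 0, 0, 1], [0.02, -0.006, 0, 0, 0, 0, 1], [0.028, -0.008, 0, 0, 0, -2.5, 1], [0.028, -0.008, 0, 0, 0, -2.5, 1], [0.028, -0.008, 0, 0, 0, 0, 1], [0.028, -0.008, 0, 0, 0, 0, 1], [0.02, -0.006, 0, 0, 0, 0, 1], [0.01, -0.002, 0.02, 0, 0, 0, 1], [0, 0, 0.03, 0, 0, 0, 1], [0, 0, 0.03, 0, 0, 0, 1], [0, 0, 0.01, 0, 0, 0, 1], [0, 0, 0, 0, 0, 0, 1], [0, 0, 0, 0, 0, 0, 1]]]'

```text
t: 14.7
ee_pos: [469.2, 106.7, 266.8]
orientation: [-0.455, -3.108, 0.0]
ft_force: [0.3, -0.4, 0.0]
width: 0.4
```

```bash
python3 - <<'E'
from h import *
np.set_printoptions(precision=1,suppress=True)
n="wrist"
o=ctrl.get_obs();im=ctrl.get_image(n);c=cam(n,o)
for k,z in dict(left_key=27,counter=0).items():
    for r in ctrl.landmark_of(k,n)[:3]: print(k,round(r['p'],2),np.array(r['uv']),at_z(c,r['uv'],z))
Rm=R.from_rotvec(o['orientation']).as_matrix()
print(Rm,o['ee_pos'],o['ee_pos']+182*Rm[:,2],o['t'])
print(proj(c,[[475.5,114.5,27],[444,7,27]]))
cv2.imwrite("pics/w5.png",cv2.resize(im[:,:,::-1],(768,576),interpolation=2))
cv2.imwrite("pics/wr5.png",im[:,:,::-1])
E
```

```text
left_key 0.94 [272.  211.8] [476.3 115.2  27. ]
counter 0.82 [204.4 230.1] [486.3  46.9   0. ]
[[-1.   0.3 -0. ]
 [ 0.3  1.  -0. ]
 [ 0.  -0.  -1. ]] [469.2 106.7 266.8] [469.1 106.7  84.8] 14.7
[[270.9 211.2]
 [135.5 212.1]]
```

View pics/w5.png

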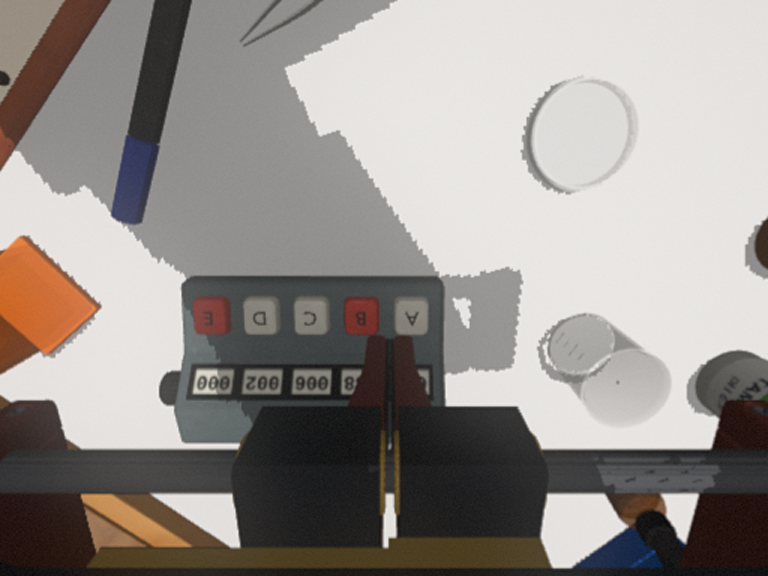

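Key A sits at about (274,211) in the wrist view, with the key row parallel to the image rows, so the hand is square to the counter. Position ≈ (475.5, 116.5). Aim 5 mm on the robot side of the key's middle and 2 mm left of it, so as to clear the raised housing and key 2.

>>> jog_arm --steps '[[[0.002, 0.007, 0, 0, 0, 0, 1], [0, 0.006, 0, 0, 0, 0, 1], [0, 0, 0, 0, 0, 0, 1], [0, 0, 0.015, 0, 0, 0, 1], [0, 0, 0.015, 0, 0, 0, 1], [0, 0, 0.01, 0, 0, 0, 1], [0, 0, 0, 0, 0, 0, 1], [0, 0, 0, 0, 0, 0, 1]]]'

```text
t: 15.52
ee_pos: [470.6, 119.7, 226.4]
orientation: [-0.454, -3.107, 0.001]
ft_force: [-0.1, 0.0, 0.3]
width: 0.8
```

```bash
python3 - <<'E'
from h import *
np.set_printoptions(precision=2,suppress=True)
for n in("wrist","scene"):
    o=ctrl.get_obs();im=ctrl.get_image(n);c=cam(n,o)
    for k,z in dict(left_key=27).items():
        for r in ctrl.landmark_of(k,n)[:3]: print(k,round(r['p'],2),np.array(r['uv']),at_z(c,r['uv'],z))
    cv2.imwrite(f"pics/{n}6.png",im[:,:,::-1])
Rm=R.from_rotvec(o['orientation']).as_matrix()
tp=o['ee_pos']+182*Rm[:,2]; print(tp,o['t'],o['ft_force'])
c=cam('wrist',o)
# finger footprint corners at tips
print(proj(c,[tp+a*Rm[:,0]+b*Rm[:,1] for a,b in((10,-9),(10,9),(-10,-9))]))
a=cv2.imread("pics/wrist6.png")[150:300,180:380]
cv2.imwrite("pics/w6z.png",cv2.resize(a,None,fx=4,fy=4,interpolation=2))
a=cv2.imread("pics/scene6.png")[180:280,220:353]
cv2.imwrite("pics/s6z.png",cv2.resize(a,None,fx=6,fy=6,interpolation=2))
E
```

```text
left_key 0.84 [255.9 238.4] [477.49 114.82  27.  ]
[471.03 119.79  45.12] 15.6167 [-0.49  0.14 -0.92]
[[245.09 224.64]
 [274.21 224.59]
 [245.61 253.36]]
```

View pics/w6z.png

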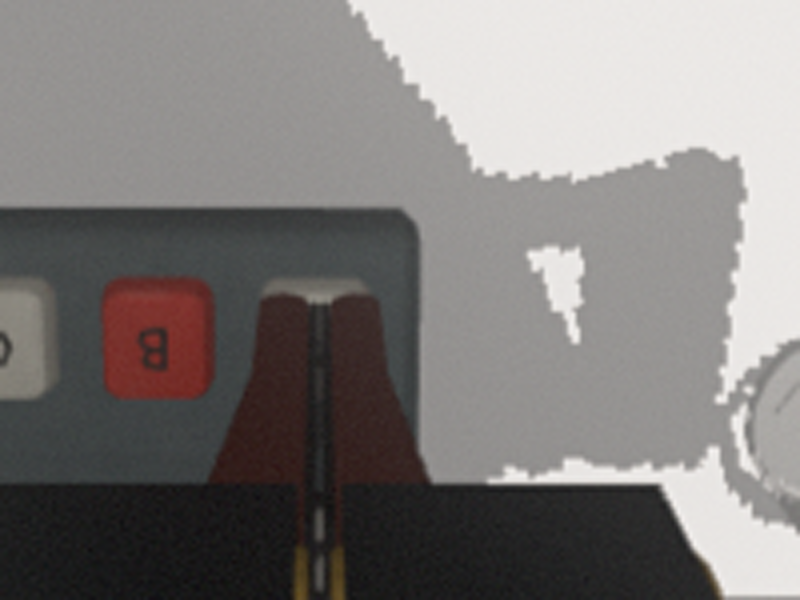

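View pics/s6z.png

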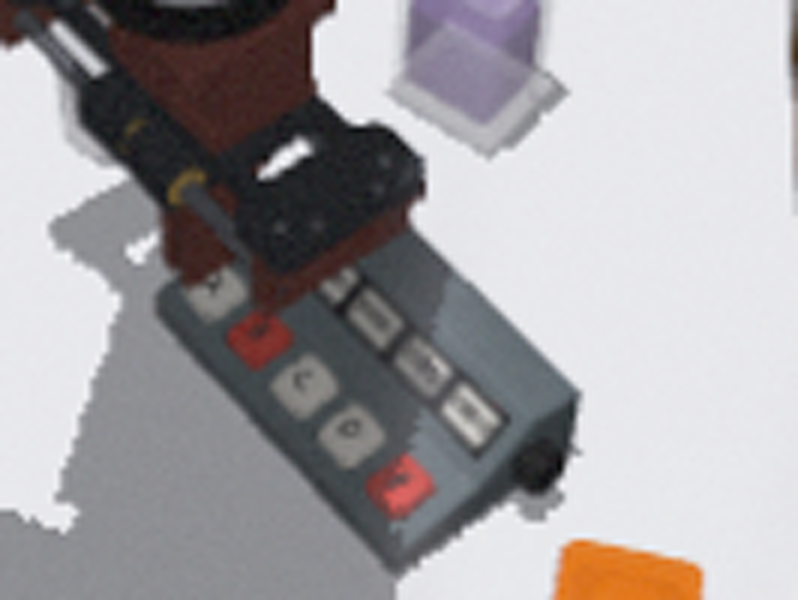

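```bash
python3 - <<'E'
from h import *
np.set_printoptions(precision=2,suppress=True)
o=ctrl.get_obs();c=cam('wrist',o);Rm=R.from_rotvec(o['orientation']).as_matrix();tp=o['ee_pos']+182*Rm[:,2]
for nm,uv in dict(Bc=(219.5,234.5),Bfront=(219.5,219.8),Bback=(219.5,249.5),Al=(272.5,221),Ar=(245,221)).items(): print(nm,(Rm.T@(at_z(c,uv,27)-tp))[:2])
print(tp)
E
```

```text
Bc [ -5.67 -27.93]
Bfront [  5.41 -27.44]
Bback [-17.38 -28.44]
Al [4.45 8.83]
Ar [  4.48 -10.01]
[471.18 119.77  45.3 ]
```

>>> jog_arm --steps '[[[0, 0, 0.008, 0, 0, 0, 1], [0, 0, 0.006, 0, 0, 0, 1], [0, 0, 0, 0, 0, 0, 1], [0, 0, 0, 0, 0, 0, 1], [0, 0, 0.002, 0, 0, 0, 1], [0, 0, 0.002, 0, 0, 0, 1], [0, 0, 0, 0, 0, 0, 1], [0, 0, 0, 0, 0, 0, 1]]]'

```text
t: 16.38
ee_pos: [470.7, 119.7, 208.7]
orientation: [-0.455, -3.108, -0.0]
ft_force: [0.9, 1.0, 1.9]
width: 0.7
```

>>> jog_arm --steps '[[[0, 0, 0.001, 0, 0, 0, 1], [0, 0, 0.001, 0, 0, 0, 1], [0, 0, 0, 0, 0, 0, 1], [0, 0, 0, 0, 0, 0, 1], [0, 0, 0, 0, 0, 0, 1]]]'

```text
t: 16.8
ee_pos: [470.5, 119.7, 206.8]
orientation: [-0.455, -3.108, 0.0]
ft_force: [-1.9, 1.5, 4.9]
width: 0.3
```

```bash
python3 -c "
from h import *
o=ctrl.get_obs();print(o['ee_pos'],o['ft_force'],o['t'])"
```

```text
[470.5126891  119.70417653 206.78073871] [-1.89980247  1.45897117  4.8985876 ] 16.8
```

>>> jog_arm --steps '[[[0, 0, 0.0006, 0, 0, 0, 1], [0, 0, 0.0006, 0, 0, 0, 1], [0, 0, 0, 0, 0, 0, 1], [0, 0, 0, 0, 0, 0, 1], [0, 0, 0, 0, 0, 0, 1], [0, 0, 0, 0, 0, 0, 1]]]'

```text
t: 17.3
ee_pos: [470.5, 119.7, 205.7]
orientation: [-0.455, -3.108, -0.0]
ft_force: [-2.3, 0.6, 6.4]
width: 0.3
```

>>> jog_arm --steps '[[[0, 0, 0.0006, 0, 0, 0, 1], [0, 0, 0, 0, 0, 0, 1], [0, 0, 0, 0, 0, 0, 1], [0, 0, 0, 0, 0, 0, 1]]]'

```text
t: 17.63
ee_pos: [470.5, 119.7, 205.4]
orientation: [-0.455, -3.108, -0.0]
ft_force: [-4.0, 1.8, 9.2]
width: 0.7
```

```bash
python3 -c "
from h import *
o=ctrl.get_obs();print(o['ee_pos'],o['ft_force'],o['t'])
for n in ('wrist','scene'):
    im=ctrl.get_image(n);cv2.imwrite(f'pics/{n}7.png',im[:,:,::-1])
a=cv2.imread('pics/wrist7.png')[150:300,180:380]
cv2.imwrite('pics/w7z.png',cv2.resize(a,None,fx=4,fy=4,interpolation=2))
"
```

```text
[470.53187675 119.73145534 205.36645284] [-3.97092935  1.77369835  9.17838865] 17.6333
```

View pics/w7z.png

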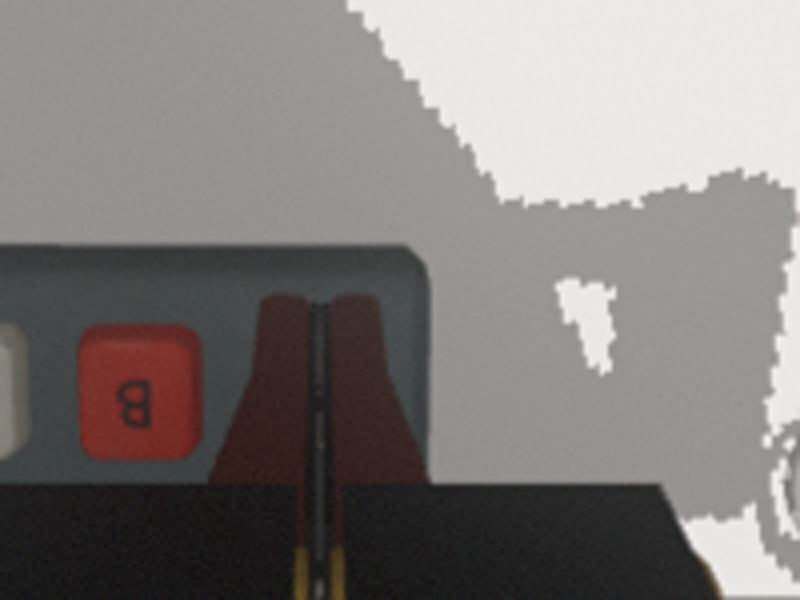

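The fingers cover only key A, and key B is clear beside them. The force rose like a spring to about 9 N over about 3.3 mm, so the key is pressed. Drawing clear.

>>> jog_arm --steps '[[[0, 0, -0.002, 0, 0, 0, 1], [0, 0, -0.004, 0, 0, 0, 1], [0, 0, -0.01, 0, 0, 0, 1], [0, 0, -0.02, 0, 0, 0, 1], [0, 0, -0.03, 0, 0, 0, 1], [0, 0, -0.03, 0, 0, 0, 1], [0, 0, -0.03, 0, 0, 0, 1], [0, 0, -0.02, 0, 0, 0, 1], [0, 0, 0, 0, 0, 0, 1], [0, 0, 0, 0, 0, 0, 1], [0, 0, 0, 0, 0, 0, 1]]]'

```text
t: 18.65
ee_pos: [470.2, 119.5, 350.5]
orientation: [-0.455, -3.108, 0.0]
ft_force: [-0.7, -0.2, -0.1]
width: 0.7
```

```bash
python3 - <<'E'
from h import *
np.set_printoptions(precision=1,suppress=True)
for n in("wrist","scene"):
    o=ctrl.get_obs();im=ctrl.get_image(n);c=cam(n,o)
    for k,z in dict(left_key=27,jar_knob=104,dropper_tip=91).items():
        for r in ctrl.landmark_of(k,n)[:1]: print(n,k,round(r['p'],2),np.array(r['uv']),at_z(c,r['uv'],z))
    cv2.imwrite(f"pics/{n}8.png",im[:,:,::-1])
print(o['ee_pos'],o['t'],o['ft_force'],o['qvel'])
a=cv2.imread("pics/scene0.png")[120:280,160:350];b=cv2.imread("pics/scene8.png")[120:280,160:350]
cv2.imwrite("pics/cmp.png",cv2.resize(np.hstack([a,b]),None,fx=2.1,fy=2.1,interpolation=2))
E
```

```text
wrist left_key 0.72 [255.8 185.9] [475.5 113.6  27. ]
wrist jar_knob 0.27 [339.3  92.9] [402.4 202.3 104. ]
scene left_key 0.58 [257.  224.1] [484.7 118.4  27. ]
scene jar_knob 0.79 [324.6 279.7] [407.2 -98.2 104. ]
scene dropper_tip 0.54 [225.9 171.5] [530.5 242.1  91. ]
[470.3 119.6 349.7] 18.85 [-0.3 -0.1 -0. ] [ 0. -0. -0.  0.  0. -0.]
```

View pics/cmp.png

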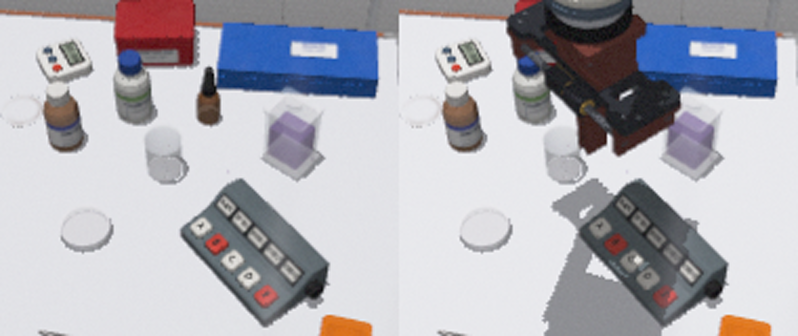

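View pics/wrist8.png

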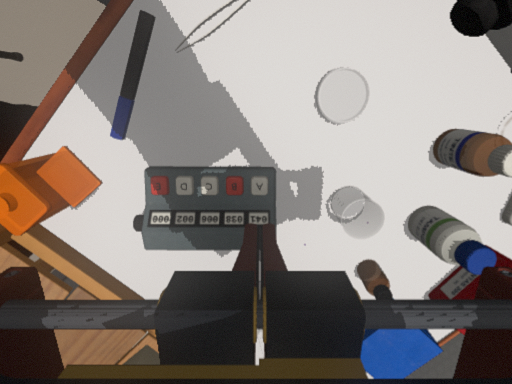

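The before/after pictures show the bottles, beaker, jar, dish and counter unmoved, with all five keys up and the hand clear. Handing in.

```bash
python3 -c "
from workcell import ctrl
print(ctrl.close_job())"
```

```text
the job is handed in; nothing more can be done
None
```

The job is done in the order you asked and was handed in at about 19 s of the 62 s allowed; the hand-in reports no verdict.

- **Dropper tip:** I held the closed fingertips about 29–30 mm above the tip for about 3 s. They were centred to about 2 mm by the wrist camera.
- **Jar knob:** I held them about 31 mm above the knob of the clear jar, not the orange one, for about 3 s. They were centred to about 1 mm by the wrist camera.
- **Leftmost key:** I pressed it about 3.3 mm down, judged from the hand's height. The force rose steadily to about 9 N, with about 4 N sideways. I then drew the fingertips up to about 168 mm above the table.

**Last checks:** The force was back to zero. The before/after pictures showed the counter, dish, jar, beaker and two screw-cap bottles where they stood, with all the keys up. The dropper bottle was hidden by the hand in the last scene picture, but the last wrist picture showed it standing.

**What disagreed or could not be checked:**
- The overhead and scene cameras differed from the wrist camera by several millimetres, up to about 10 mm for some detections. I relied on the wrist camera.
- Some of the final network detections were wrong: the jar knob was found on the orange look-alike, and the dropper tip in the wrong place. I judged by the pictures instead.
- The key's travel was not measured directly. I inferred it from the force and the hand's height.

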